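# Draw the blue test panel from the leaning stack

### The job

Draw the blue test panel out of the stack that leans in the grey rack and stand it in the empty wooden rest, square to it and centred, leaning back against the rest's back plate. Leave the red and the yellow panel leaning in the rack where they are, and let go of the blue one.

Things in the scene. Friction and masses are not known exactly. Their poses are not given: they have to be found in the camera images.
- blue_panel: Blue panel, 110 (its y) x 8 (x) x 90 mm (z), plus a grip tab 24 mm wide, 8 thick, z = 90 to 136, at y = 0. Origin: middle of the foot; z up along the panel, x to the rear. Leans back 12 deg (z tips to +x) in the grey rack, face to face with the two others, as front, middle or rear one. The other tabs stand 19 mm beside it; the rack's back plate ends 15+ mm below the panels' top edges. 0.11-0.23 kg
- red_panel: Red panel of the same stack, to be left there: same size and axes as the blue one, but its tab is centred at y = +43 mm. Origin: middle of its foot
- yellow_panel: Yellow panel of the same stack, to be left there: same size and axes as the blue one, but its tab is centred at y = -43 mm. Origin: middle of its foot
- easel: Empty wooden rest, fixed, 150 mm wide (y). Rubber mat with its top at z = 8 mm, free from x = -32 (front lip, 11 mm higher than the mat) to x = 0 (back plate, 66 mm high, leaning back 12 deg to +x). Origin: on the bench below the line where the back plate's front meets the mat, mid-width; x to the rear, y along the back plate, z up
Things that resemble listed ones, but are neither listed nor needed, are in the scene too. Leave any pink or purple look-alike of the blue_panel alone.

How it is judged:
By the outcome, as a careful person would: the job done as asked, in the order asked, and still so for the second after the job is handed in, with the robot touching nothing.
It also fails if it takes over 43 s, if anything falls off the work surface, if the arm or the gripper's body presses on something with over 40 N, if the wrist force passes 120 N, or if a joint passes its speed limit or range.

### The arm

A 7-joint arm with a two-finger parallel gripper is mounted at the origin on the work surface; the furniture and walls round the work are solid. World frame = base frame: x ahead of the robot, y to its left, z up, the work surface at z = 0. Lengths are in mm, angles in rad, forces in N, time in s.
With the tool pointing down it reaches from about 425 to 950 mm from the base axis. Payload 16.7 kg.
Tool frame: the origin (TCP) lies at the very end of the fingers, on their centre line; the grasp point (between the pads) lies 19 mm behind it; y points along the fingers, z is the direction in which the jaws open and shut, and the axes are right-handed (so a half turn about y gives the same grasp; the last joint's range is limited). The gripper opens to 94 mm and grips with 3 to 60 N. Pads are 16 mm wide; open, the fingers measure 119 mm over their backs; the gripper's body (75 mm by 177 mm) begins 78 mm behind the grasp point.
Start: joints at [-1.272, 0.426, 0.074, 1.606, -0.034, 1.111, -0.067], TCP at [292.87, 608.113, 205.467] pointing down, gripper open.
Joint ranges: [-2.85, 2.85], [-0.5, 2.14], [-1.23, 1.37], [0.21, 2.46], [-1.02, 4.16], [0.16, 2.05], [-2.73, 2.73]. Speed limits (rad/s): [1.89, 1.89, 2.39, 2.39, 3.01, 3.01, 3.01].

### API

Orientations are given as a unit quaternion [w, x, y, z].
In Python, from plant import robot gives the robot as it stands.
- The arm moves only by the shell command python3 -m inch 'ROWS' [FORCE]. ROWS is JSON, a list of rows, each an object with "travel": the shift along the tool's x, y, z in m, a list of three; "dr": the turn, a rotation vector about the tool's x, y, z in rad, a list of three; "hand": the finger opening in m, from 0 to 0.094. In form: [{"travel": [x, y, z], "dr": [wx, wy, wz], "hand": hand}, ...]. A call has 1 to 5 rows; each row shifts and turns the commanded pose from where the row before left it, along the tool's axes as they then stand; what a row does not reach is not made up. A row lasts 1/8 s, in which the tool goes at most 62.5 mm and 10.7 degrees, less where a joint would pass 70% of its speed; a pose out of reach is approached as far as the arm can. A call is refused whole if a number of a shift passes 0.0625 or a number of a turn 0.188, either way. A call with a gripper value outside its range is refused whole. The fingers move at their own pace and stop on an object; FORCE is the grip in N (left out, the last holds). Time passes only in rows, so rows that do not move let the fingers close. It gives the time, the measured TCP pose, the force and the opening at its end, in the units of the state.
- robot.read_state(): the state, without advancing time (a new reading comes with each control period).
- robot.snapshot(name): name is "scene" or "top" or "wrist"; returns a dict with "image" (480x640x3 uint8, red, green, blue), "fx", "fy", "cx", "cy" (pixels), "k1" (the pictures are not rectified: a ray, as slopes to the right and down, at radius r is drawn at 1 + k1 r^2 times it, then the intrinsics apply), "world_from_camera" (4x4, takes a point from camera to world coordinates). Camera axes: x right, y down, z forward; pixel columns grow to the right and rows downward; lengths in mm; the calibration is good to about 2 mm. A picture is of the moment at which its call begins. There is no depth.
- robot.close_job(): hands the job in, once; it reports no verdict.
Trained networks look in a picture, given as the dict that the camera call returned (one of the last four; its "shot" number tells which), for a name from the list of things; names that differ only in an ending like _2 or _b are one class to them, and where a whole thing is asked for, a point or a joint stands for the part that bears it (a point fixed in the world has none). Each returns a list of dicts, best first, with "conf" (0 to 1); they miss things now and then, are a little off and sometimes report something else, mostly with a low value. They report only what shows in the picture. A call takes as long as a camera call. They do not tell look-alikes from the thing itself.
- robot.look_for(picture, thing): "box" ([left, top, right, bottom] in pixels, round what is visible of it).
The state is a dict: "clock": time; "qpos": joint angles; "joint_vel": joint speeds; "tau": joint torques, N m; "tcp_pos": TCP position; "eef_rot": TCP orientation; "wrist_force": force on the tool from outside, world axes, zero at the start; "ft_torque": the same for the moment, N m; "grip_width": opening from 0.0 (shut) to 1.0 (fully open).
Only numpy, scipy, OpenCV 4.12 (cv2) and the standard library are available. Lean on these libraries where they do the work, as an engineer would, in place of code of your own. Each camera call takes 0.05 s, during which the arm holds its last target.

## Working session

There is one attempt and no reset: what is moved stays moved. The work goes in short steps, Python scripts to look and compute and a shell command to move; the robot and the scene stay as the last step left them, time stands still between calls to the robot, and variables do not carry over. Pictures are saved under pics/ and viewed, and the job is handed in when it is done.

```bash
ls; mkdir -p pics; cat > h.py <<'E'
import numpy as np, cv2, pickle
from plant import robot
def snap(n,f):
    p=robot.snapshot(n); cv2.imwrite('pics/'+f+'.png',cv2.cvtColor(p['image'],cv2.COLOR_RGB2BGR)); pickle.dump(p,open(f+'.pkl','wb')); return p
def load(f): return pickle.load(open(f+'.pkl','rb'))
def proj(p,P):
    P=np.atleast_2d(np.asarray(P,float)); T=np.linalg.inv(np.array(p['world_from_camera'])); c=P@T[:3,:3].T+T[:3,3]
    s=c[:,:2]/c[:,2:]; r2=(s**2).sum(1,keepdims=True); s=s*(1+p['k1']*r2)
    return s*[p['fx'],p['fy']]+[p['cx'],p['cy']]
def ray(p,uv):
    d=(np.array(uv,float)-[p['cx'],p['cy']])/[p['fx'],p['fy']]; s=d.copy()
    for _ in range(20): s=d/(1+p['k1']*(s@s))
    T=np.array(p['world_from_camera']); return T[:3,3],T[:3,:3]@np.array([s[0],s[1],1])
def atz(p,uv,z):
    o,d=ray(p,uv); return o+d*(z-o[2])/d[2]
E
python3 - <<'E'
from h import *
for n in ['scene','top','wrist']:
    p=snap(n,n+'0'); print(n,p['fx'],p['k1'],np.round(p['world_from_camera'],3).tolist())
    for t in ['blue_panel','red_panel','yellow_panel','easel']:
        print(t,[(np.round(d['box']).tolist(),round(d['conf'],2)) for d in robot.look_for(p,t)])
print(robot.read_state())
E
```

```text
pics
scene 526.4943516839453 -0.13385050077969446 [[0.689, -0.618, 0.379, 52.569], [-0.724, -0.576, 0.379, -469.298], [-0.016, -0.536, -0.844, 1021.678], [0.0, 0.0, 0.0, 1.0]]
blue_panel [([219.0, 240.0, 284.0, 302.0], 0.81), ([234.0, 134.0, 266.0, 184.0], 0.8), ([322.0, 167.0, 380.0, 210.0], 0.58)]
red_panel [([218.0, 133.0, 268.0, 192.0], 0.56)]
yellow_panel [([234.0, 139.0, 268.0, 169.0], 0.85)]
easel [([425.0, 292.0, 507.0, 373.0], 0.85)]
top 442.54366514549906 -0.0751727475014966 [[0.018, -0.993, 0.12, 397.713], [-1.0, -0.017, 0.003, -55.556], [-0.001, -0.12, -0.993, 985.859], [0.0, 0.0, 0.0, 1.0]]
blue_panel [([246.0, 277.0, 309.0, 346.0], 0.93), ([257.0, 144.0, 310.0, 209.0], 0.87), ([154.0, 212.0, 210.0, 234.0], 0.84)]
red_panel [([140.0, 221.0, 214.0, 253.0], 0.6)]
yellow_panel [([156.0, 208.0, 214.0, 234.0], 0.63)]
easel [([428.0, 189.0, 507.0, 262.0], 0.76)]
wrist 366.80617748643965 0.024927910110746652 [[0.433, 0.872, 0.229, 226.671], [0.901, -0.419, -0.11, 640.797], [0.0, 0.254, -0.967, 384.94], [0.0, 0.0, 0.0, 1.0]]
blue_panel []
red_panel [([141.0, 456.0, 151.0, 466.0], 0.37)]
yellow_panel []
easel []
{'clock': 0.75, 'qpos': array([-1.27152005,  0.42610671,  0.0739141 ,  1.60601532, -0.03405258,
        1.11079681, -0.06710512]), 'joint_vel': array([-0.00012903, -0.0006526 ,  0.00160597, -0.00100885, -0.00048717,
       -0.00075286, -0.00197491]), 'tau': array([-3.59124224e-04, -9.35395360e+01,  3.66183065e+00, -4.54534578e+01,
       -4.92024701e-02,  1.24548428e-02,  7.69500525e-05]), 'tcp_pos': array([292.87806202, 608.10165945, 205.45597869]), 'eef_rot': array([-0.68935122,  0.68939994, -0.15735504,  0.1573595 ]), 'wrist_force': array([-0.44289643,  0.28556435,  0.24496807]), 'ft_torque': array([-0.01635884,  0.02167277,  0.01930099]), 'grip_width': 1.0029306848987805}
```

View pics/scene0.png

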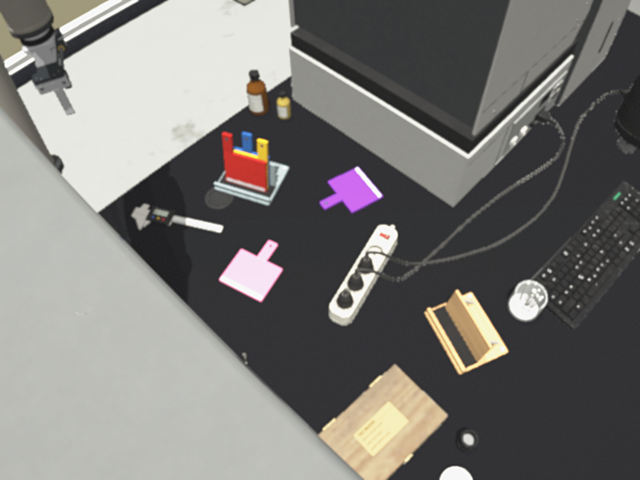

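View pics/top0.png

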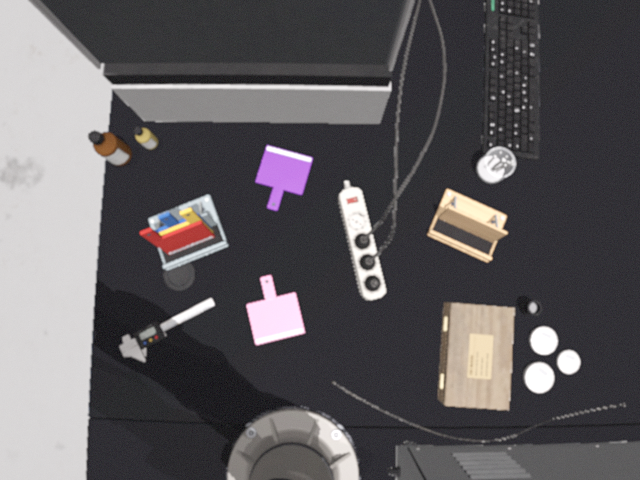

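```bash
python3 - <<'E'
from h import *
a=load('top0')['image'][170:290,110:230]; b=load('top0')['image'][165:285,410:530]
c=load('scene0')['image'][110:230,190:310]; d=load('scene0')['image'][275:395,405:525]
f=lambda x:cv2.resize(x,(400,300) if 0 else (300,300),interpolation=cv2.INTER_CUBIC)
im=np.vstack([np.hstack([f(a),f(b)]),np.hstack([f(c),f(d)])])
cv2.imwrite('pics/crop0.png',im[:,:,::-1])
E
```

```text
(no output)
```

View pics/crop0.png

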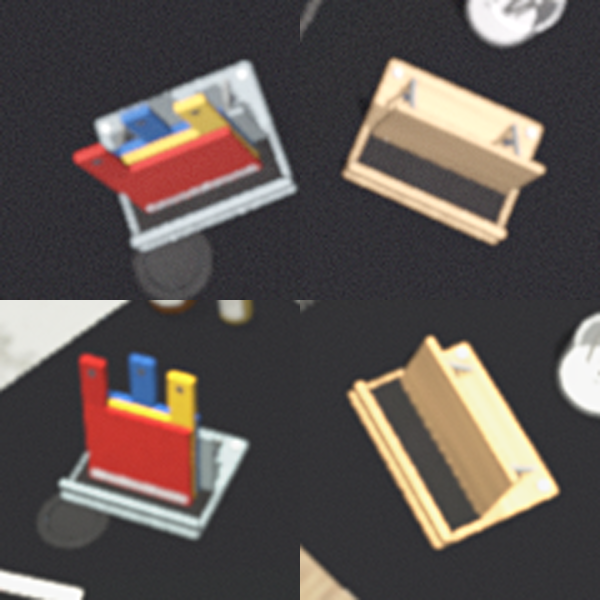

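```bash
cat >> h.py <<'E'
def tri(obs):
    A=np.zeros((3,3));b=np.zeros(3);L=[]
    for p,uv in obs:
        o,d=ray(p,uv); d=d/np.linalg.norm(d); M=np.eye(3)-np.outer(d,d); A+=M;b+=M@o; L.append((o,M))
    x=np.linalg.solve(A,b); return x,[np.linalg.norm(M@(x-o)) for o,M in L]
E
python3 - <<'E'
from h import *
t=load('top0');s=load('scene0')
T=lambda u,v:(t,(110+u/2.5,170+v/2.5)); S=lambda u,v:(s,(190+u/2.5,110+(v-300)/2.5))
T2=lambda u,v:(t,(410+(u-300)/2.5,165+v/2.5)); S2=lambda u,v:(s,(405+(u-300)/2.5,275+(v-300)/2.5))
for n,a,b in [('redtab',T(88,153),S(93,358)),('blue',T(140,117),S(143,357)),('yel',T(190,104),S(181,374)),('red foot L',T(152,210),S(90,474)),('red foot R',T(256,168),S(187,501)),
 ('rack frontL',T(135,243),S(62,486)),('rack frontR',T(293,187),S(200,534)),('rack rearR',T(250,65),S(247,442)),
 ('es lipL',T2(345,173),S2(352,388)),('es lipR',T2(497,242),S2(438,547)),('es plateL',T2(375,105),S2(432,338)),('es plateR',T2(543,168),S2(515,495)),('es rearL',T2(393,60),S2(465,345)),('rearR',T2(540,130),S2(557,493))]:
    x,e=tri([a,b]); print(n,np.round(x,1),np.round(e,1))
from scipy.spatial.transform import Rotation as R
st=robot.read_state(); q=st['eef_rot']; print(R.from_quat(np.r_[q[1:],q[0]]).as_matrix().round(3))
E
```

```text
redtab [502.2 287.8 147. ] [0.7 0.7]
blue [528.9 245.2 157.2] [0. 0.]
yel [540.7 208.3 152. ] [0.3 0.3]
red foot L [467.  282.   14.6] [1.4 1.4]
red foot R [508.3 188.9  13.1] [1.2 1.2]
rack frontL [439.  296.2   9.6] [0.4 0.4]
rack frontR [493.3 156.7   3.8] [1.8 1.8]
rack rearR [601.2 199.8  11.9] [0.4 0.4]
es lipL [ 523.6 -290.9   10.5] [1.1 1.1]
es lipR [ 463.5 -428.     6.7] [0. 0.]
es plateL [ 584.3 -314.4   43.6] [7.3 7.3]
es plateR [ 522.7 -451.4   51. ] [2.9 2.9]
es rearL [ 628.5 -337.7    1.7] [0.4 0.4]
rearR [ 567.4 -473.3    2.7] [1.1 1.1]
[[ 0.901 -0.     0.434]
 [-0.434 -0.     0.901]
 [ 0.    -1.    -0.   ]]
```

```bash
cat >> h.py <<'E'
from scipy.spatial.transform import Rotation as R
def Rt(yaw,lean=12):
    a=np.radians(yaw);l=np.radians(lean);h=np.array([np.cos(a),np.sin(a),0]);k=np.array([0,0,1.])
    z=h*np.cos(l)-k*np.sin(l); y=-(h*np.sin(l)+k*np.cos(l)); return np.c_[np.cross(y,z),y,z]
def pose():
    s=robot.read_state(); q=s['eef_rot']; return np.array(s['tcp_pos']),R.from_quat(np.r_[q[1:],q[0]]).as_matrix(),s
def plan(pos,Rm,n):
    """n equal rows; prints travel m / dr"""
    p,R0,s=pose(); rv=R.from_matrix(R0.T@Rm).as_rotvec(); d=(np.array(pos)-p)/n/1000
    for k in range(n):
        Rk=R0@R.from_rotvec(rv*k/n).as_matrix(); print(np.round(Rk.T@d,4).tolist(), np.round(rv/n,4).tolist())
E
python3 - <<'E'
from h import *
plan([530,245,270],Rt(21.5),10)
E
```

```text
[0.0371, -0.0065, -0.0224] [-0.02, 0.0744, 0.0078]
[0.0386, -0.0063, -0.0197] [-0.02, 0.0744, 0.0078]
[0.04, -0.0063, -0.0169] [-0.02, 0.0744, 0.0078]
[0.0411, -0.0063, -0.014] [-0.02, 0.0744, 0.0078]
[0.0419, -0.0064, -0.0111] [-0.02, 0.0744, 0.0078]
[0.0426, -0.0065, -0.0081] [-0.02, 0.0744, 0.0078]
[0.043, -0.0067, -0.005] [-0.02, 0.0744, 0.0078]
[0.0432, -0.007, -0.0019] [-0.02, 0.0744, 0.0078]
[0.0432, -0.0073, 0.0011] [-0.02, 0.0744, 0.0078]
[0.043, -0.0077, 0.0042] [-0.02, 0.0744, 0.0078]
```

```bash
python3 -m inch '[{"travel":[0.037,-0.0065,-0.0225],"dr":[-0.02,0.0744,0.0078],"hand":0.06},{"travel":[0.0386,-0.0063,-0.0197],"dr":[-0.02,0.0744,0.0078],"hand":0.06},{"travel":[0.04,-0.0063,-0.017],"dr":[-0.02,0.0744,0.0078],"hand":0.06},{"travel":[0.041,-0.0063,-0.014],"dr":[-0.02,0.0744,0.0078],"hand":0.06},{"travel":[0.042,-0.0064,-0.011],"dr":[-0.02,0.0744,0.0078],"hand":0.06}]'; python3 -c "
from h import *
print(pose()[2]['qpos'])"
```

```text
clock: 1.38
tcp_pos: [412.0, 425.4, 238.2]
eef_rot: [-0.616, 0.678, -0.304, 0.261]
wrist_force: [0.6, 0.7, 0.1]
grip_width: 0.637
[-1.05253692  0.33085205  0.20989473  1.68566886 -0.10403591  1.23658465
 -0.06365378]
```

```bash
python3 -m inch '[{"travel":[0.0426,-0.0065,-0.008],"dr":[-0.02,0.0744,0.0078],"hand":0.06},{"travel":[0.043,-0.0067,-0.005],"dr":[-0.02,0.0744,0.0078],"hand":0.06},{"travel":[0.043,-0.007,-0.002],"dr":[-0.02,0.0744,0.0078],"hand":0.06},{"travel":[0.043,-0.0073,0.001],"dr":[-0.02,0.0744,0.0078],"hand":0.06},{"travel":[0.043,-0.0077,0.004],"dr":[-0.02,0.0744,0.0078],"hand":0.06}]'; python3 -m inch '[{"travel":[0,0,0],"dr":[0,0,0],"hand":0.06}]'; python3 -c "
from h import *
p,Rm,s=pose();print(s['qpos'],(Rm.T@Rt(21.5)).round(3))
snap('wrist','w1')"
```

```text
clock: 2.0
tcp_pos: [530.0, 244.2, 270.7]
eef_rot: [-0.519, 0.642, -0.438, 0.355]
wrist_force: [0.3, -0.4, 0.4]
grip_width: 0.634
clock: 2.12
tcp_pos: [531.5, 241.9, 270.7]
eef_rot: [-0.519, 0.641, -0.439, 0.357]
wrist_force: [0.4, 0.1, 0.1]
grip_width: 0.638
[-0.79980979  0.3731882   0.37774651  1.59193557 -0.14785197  1.41314938
 -0.02422984] [[ 1.    -0.001 -0.007]
 [ 0.001  1.     0.   ]
 [ 0.007 -0.     1.   ]]
```

View pics/w1.png

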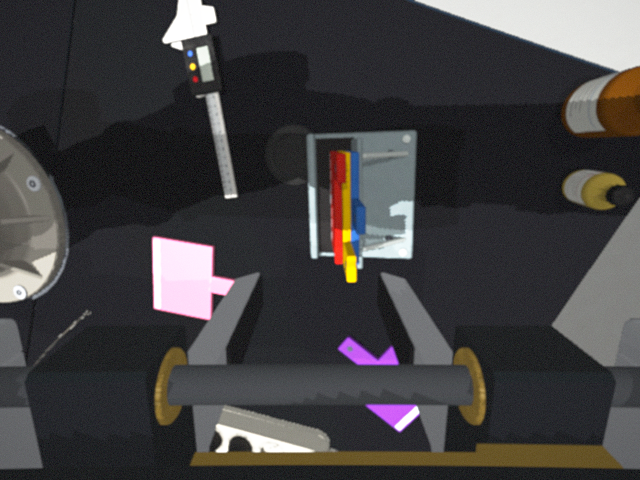

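```bash
python3 - <<'E'
from h import *
w=load('w1'); 
im=cv2.resize(w['image'][120:300,290:430],(560,720)[:2] if 0 else (466,600),interpolation=cv2.INTER_CUBIC)
cv2.imwrite('pics/w1c.png',im[:,:,::-1])
print(proj(w,[pose()[0]]))
a=load('top0')['image'][185:275,130:230]; c=load('scene0')['image'][120:220,205:305]
cv2.imwrite('pics/ts.png',np.hstack([cv2.resize(a,(400,360),interpolation=cv2.INTER_CUBIC),cv2.resize(c,(400,400),interpolation=cv2.INTER_CUBIC)[:360]])[:,:,::-1])
E
```

```text
[[318.47245315 285.64694639]]
```

View pics/w1c.png

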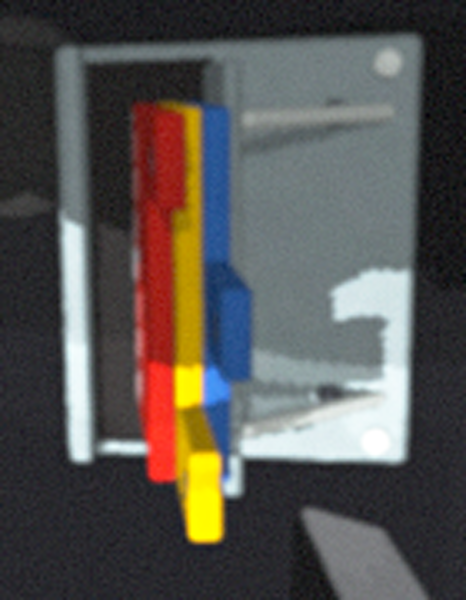

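View pics/ts.png

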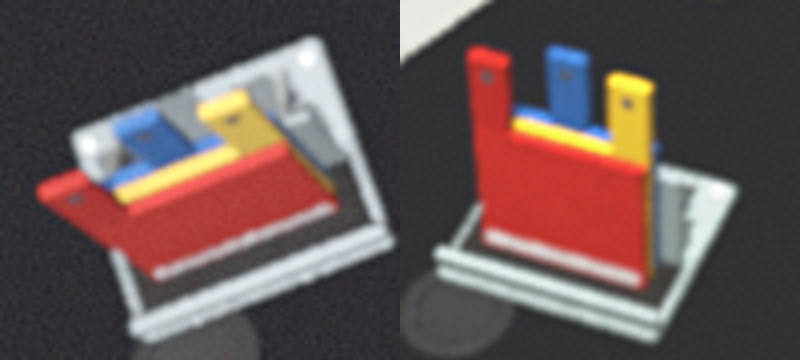

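```bash
python3 - <<'E'
from h import *
from scipy.optimize import least_squares
t=load('top0');s=load('scene0');w=load('w1')
W=lambda u,v:(290+u/3.329,120+v/3.333); T=lambda u,v:(130+u/4,185+v/4); S=lambda u,v:(205+(u-400)/4,120+v/4)
c,sn=np.cos(np.radians(12)),np.sin(np.radians(12))
sh=np.tan(np.radians(12))*8
obs={'b':((0,0,136),W(236,331),T(139,119),S(568,51)),'y':((-8,-43,136-sh),W(205,507),T(222,99),S(632,79)),'r':((-16,43,136-2*sh),W(166,160),T(62,185),S(489,53))}
def loc(P,yaw,pos):
    x,y,z=P; h=np.array([np.cos(yaw),np.sin(yaw),0]);n=np.array([-np.sin(yaw),np.cos(yaw),0]);k=np.array([0,0,1.])
    return pos+h*(x*c+z*sn)+n*y+k*(-x*sn+z*c)
def f(q,full=0):
    r=[]
    for P,a,b,d in obs.values():
        X=loc(P,q[3],q[:3])
        r+=[(proj(w,X)[0]-a)*.5,proj(t,X)[0]-b,proj(s,X)[0]-d]
    return np.concatenate(r)
o=least_squares(f,[500,240,10,.37])
print(o.x[:3],np.degrees(o.x[3])); print(o.fun.reshape(-1,2).round(1).tolist())
for z in (90,120,136): print(z,loc((0,0,z),o.x[3],o.x[:3]).round(1))
E
```

```text
[509.30343132 244.15840553  11.24463727] 23.57454910397194
[[-0.2, 1.1], [-1.4, -0.2], [0.1, 0.3], [0.1, -1.1], [-0.4, 0.2], [-0.3, 0.2], [-0.1, 1.0], [0.3, -0.6], [-0.0, 0.4]]
90 [526.5 251.6  99.3]
120 [532.2 254.1 128.6]
136 [535.2 255.5 144.3]
```

```bash
python3 - <<'E'
from h import *
plan([541,257.5,175],Rt(23),3)
E
```

```text
[-0.0029, 0.0301, 0.0115] [-0.0, -0.0094, -0.0018]
[-0.0028, 0.0301, 0.0115] [-0.0, -0.0094, -0.0018]
[-0.0028, 0.0301, 0.0115] [-0.0, -0.0094, -0.0018]
```

```bash
python3 -m inch '[{"travel":[-0.003,0.03,0.0115],"dr":[0,-0.0095,-0.002],"hand":0.06},{"travel":[-0.003,0.03,0.0115],"dr":[0,-0.0095,-0.002],"hand":0.06},{"travel":[-0.0025,0.03,0.0115],"dr":[0,-0.009,-0.002],"hand":0.06},{"travel":[0,0,0],"dr":[0,0,0],"hand":0.06}]';  python3 -c "
from h import *
p,Rm,s=pose();print(p,(Rm.T@Rt(23)).round(3))
w=snap('wrist','w2')
a=w['image'][150:450,170:470]
cv2.imwrite('pics/w2c.png',cv2.resize(a,(600,600),interpolation=cv2.INTER_CUBIC)[:,:,::-1])"
```

```text
clock: 2.68
tcp_pos: [538.2, 259.8, 173.1]
eef_rot: [-0.524, 0.65, -0.428, 0.345]
wrist_force: [0.2, 0.5, -0.2]
grip_width: 0.639
[538.20048146 259.78006459 173.14221616] [[ 1.    -0.001  0.005]
 [ 0.001  1.    -0.004]
 [-0.005  0.004  1.   ]]
```

View pics/w2.png

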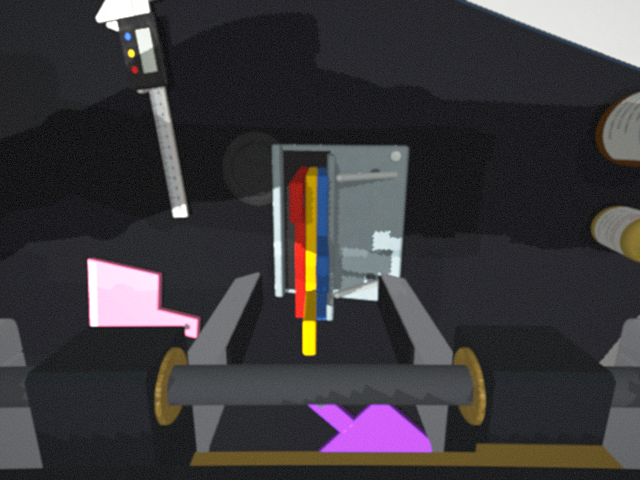

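View pics/w2c.png

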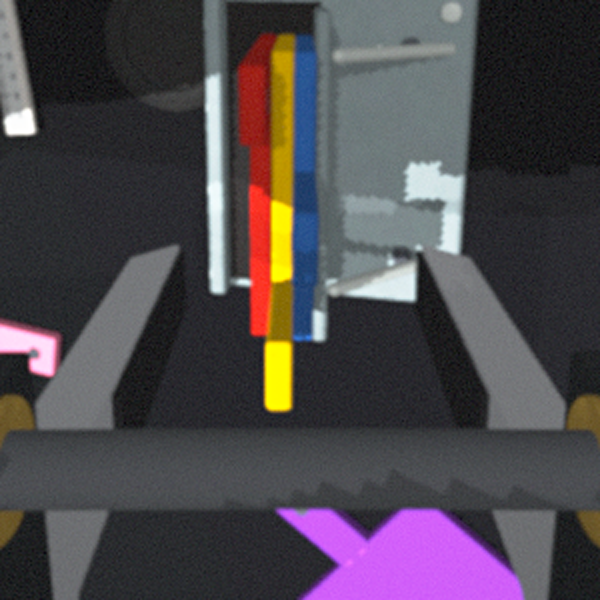

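```bash
python3 - <<'E'
from h import *
from scipy.optimize import least_squares
t=load('top0');s=load('scene0');w=load('w1');w2=load('w2')
W=lambda u,v:(290+u/3.329,120+v/3.333); T=lambda u,v:(130+u/4,185+v/4); S=lambda u,v:(205+(u-400)/4,120+v/4); V=lambda u,v:(170+u/2,150+v/2)
c,sn=np.cos(np.radians(12)),np.sin(np.radians(12))
sh=np.tan(np.radians(12))*8
obs={'b':((0,0,136),W(236,331),T(139,119),S(568,51),V(306,228)),'y':((-8,-43,136-sh),W(205,507),T(222,99),S(632,79),V(279,376)),'r':((-16,43,136-2*sh),W(166,160),T(62,185),S(489,53),V(256,105))}
def loc(P,yaw,pos):
    x,y,z=P; h=np.array([np.cos(yaw),np.sin(yaw),0]);n=np.array([-np.sin(yaw),np.cos(yaw),0]);k=np.array([0,0,1.])
    return pos+h*(x*c+z*sn)+n*y+k*(-x*sn+z*c)
for ws in ((.5,1,1,.5),(1,0,0,1),(.5,0,0,1),(0,1,1,0)):
  def f(q):
    r=[]
    for P,a,b,d,e in obs.values():
        X=loc(P,q[3],q[:3])
        r+=[(proj(w,X)[0]-a)*ws[0],(proj(t,X)[0]-b)*ws[1],(proj(s,X)[0]-d)*ws[2],(proj(w2,X)[0]-e)*ws[3]]
    return np.concatenate(r)
  o=least_squares(f,[500,240,10,.37])
  print(o.x[:3],np.degrees(o.x[3]),abs(o.fun).max(),loc((0,0,136),o.x[3],o.x[:3]).round(1))
  Rm=Rt(np.degrees(o.x[3])); p,R0,_=pose(); print((R0.T@(loc((0,0,136),o.x[3],o.x[:3])-p)).round(1))
  print(o.fun.reshape(3,4,2).round(1).tolist())
# finger tips check: TCP +-30 in z
p,R0,_=pose(); print(proj(w2,[p,p+R0[:,2]*30,p-R0[:,2]*30]))
E
```

```text
[509.12251452 245.51845      8.94112611] 23.330469167906564 4.518381540434717 [535.1 256.7 142. ]
[ 1.  33.2  2.1]
[[[0.1, 0.1], [-1.7, 0.1], [-0.2, 0.8], [0.2, 4.5]], [[0.3, -2.2], [-0.6, 0.6], [-0.7, 0.7], [0.6, -1.3]], [[0.5, 0.1], [0.0, -0.4], [-0.3, 0.8], [-0.8, -0.3]]]
[508.70974483 245.75730812   8.52118005] 23.19040322022831 8.287943872624112 [534.7 256.9 141.5]
[ 0.7 33.7  1.9]
[[[-0.0, -0.2], [-0.0, 0.0], [-0.0, 0.0], [0.1, 8.3]], [[0.3, -4.9], [-0.0, 0.0], [-0.0, 0.0], [0.9, -3.4]], [[0.8, -0.3], [-0.0, -0.0], [-0.0, 0.0], [-1.8, -1.3]]]
[508.62270255 246.44766812   8.80928833] 23.084533270337843 7.50937652528421 [534.6 257.5 141.8]
[ 0.1 33.4  2.1]
[[[0.1, -0.4], [-0.0, 0.0], [-0.0, 0.0], [0.3, 7.5]], [[0.2, -2.7], [-0.0, 0.0], [-0.0, 0.0], [0.9, -4.1]], [[0.5, -0.5], [-0.0, -0.0], [-0.0, 0.0], [-1.5, -2.3]]]
[508.37718511 241.81730019  14.75952234] 23.68897580164376 0.9488640942774396 [534.3 253.2 147.8]
[ 4.  28.  -1.2]
[[[-0.0, 0.0], [-0.9, 0.0], [0.2, -0.0], [-0.0, 0.0]], [[-0.0, 0.0], [0.2, 0.4], [-0.1, -0.2], [-0.0, 0.0]], [[-0.0, 0.0], [0.7, -0.3], [0.0, 0.1], [-0.0, 0.0]]]
[[319.81563135 292.88337854]
 [377.54992282 293.05568956]
 [262.11295807 292.77578547]]
```

```bash
python3 - <<'E'
from h import *
from scipy.optimize import least_squares
t=load('top0');s=load('scene0');w=load('w1');w2=load('w2')
W=lambda u,v:(290+u/3.329,120+v/3.333); T=lambda u,v:(130+u/4,185+v/4); S=lambda u,v:(205+(u-400)/4,120+v/4); V=lambda u,v:(170+u/2,150+v/2)
c,sn=np.cos(np.radians(12)),np.sin(np.radians(12))
sh=np.tan(np.radians(12))*8
obs={'b':((0,0,136),W(236,331),T(139,119),S(568,51),V(306,242)),'y':((-8,-43,136-sh),W(205,507),T(222,99),S(632,79),V(279,376)),'r':((-16,43,136-2*sh),W(166,160),T(62,185),S(489,53),V(256,105))}
def loc(P,yaw,pos):
    x,y,z=P; h=np.array([np.cos(yaw),np.sin(yaw),0]);n=np.array([-np.sin(yaw),np.cos(yaw),0]);k=np.array([0,0,1.])
    return pos+h*(x*c+z*sn)+n*y+k*(-x*sn+z*c)
for ws in ((.5,1,1,.5),(1,0,0,1),(.5,0,0,1),(0,1,1,0)):
  def f(q):
    r=[]
    for P,a,b,d,e in obs.values():
        X=loc(P,q[3],q[:3])
        r+=[(proj(w,X)[0]-a)*ws[0],(proj(t,X)[0]-b)*ws[1],(proj(s,X)[0]-d)*ws[2],(proj(w2,X)[0]-e)*ws[3]]
    return np.concatenate(r)
  o=least_squares(f,[500,240,10,.37])
  p,R0,_=pose(); print(o.x[:3],np.degrees(o.x[3]),abs(o.fun).max(),(R0.T@(loc((0,0,136),o.x[3],o.x[:3])-p)).round(1))
print(np.degrees(np.arctan2(R0[1,2],R0[0,2])))
E
```

```text
[509.32691866 245.0949383    9.83689117] 23.03676996718359 1.7437681875929059 [ 1.6 32.3  2. ]
[509.21193088 245.85619956  11.00499638] 22.770613516479862 3.729639216417638 [ 1.  31.2  1.9]
[509.22111307 246.20232622  10.86082368] 22.518139227675203 2.8423856761723414 [ 0.8 31.3  2.1]
[508.37718511 241.81730019  14.75952234] 23.68897580164376 0.9488640942774396 [ 4.  28.  -1.2]
23.22206936036962
```

```bash
python3 -m inch '[{"travel":[0.001,0.013,0.001],"dr":[0,0.006,0],"hand":0.04},{"travel":[0.0,0.014,0.001],"dr":[0,0,0],"hand":0.036},{"travel":[0,0.014,0],"dr":[0,0,0],"hand":0.03},{"travel":[0,0.013,0],"dr":[0,0,0],"hand":0.03},{"travel":[0,0,0],"dr":[0,0,0],"hand":0.03}]';  python3 -c "
from h import *
p,Rm,s=pose();print(p,(Rm.T@Rt(23)).round(3))
w=snap('wrist','w3')
a=w['image'][150:450,170:470]
cv2.imwrite('pics/w3c.png',cv2.resize(a,(600,600),interpolation=cv2.INTER_CUBIC)[:,:,::-1])"
```

```text
clock: 3.35
tcp_pos: [531.2, 253.9, 120.8]
eef_rot: [-0.523, 0.648, -0.43, 0.348]
wrist_force: [0.1, -0.3, 0.4]
grip_width: 0.316
[531.22779683 253.85158772 120.80598448] [[ 1.    -0.001 -0.004]
 [ 0.001  1.    -0.002]
 [ 0.004  0.002  1.   ]]
```

View pics/w3c.png

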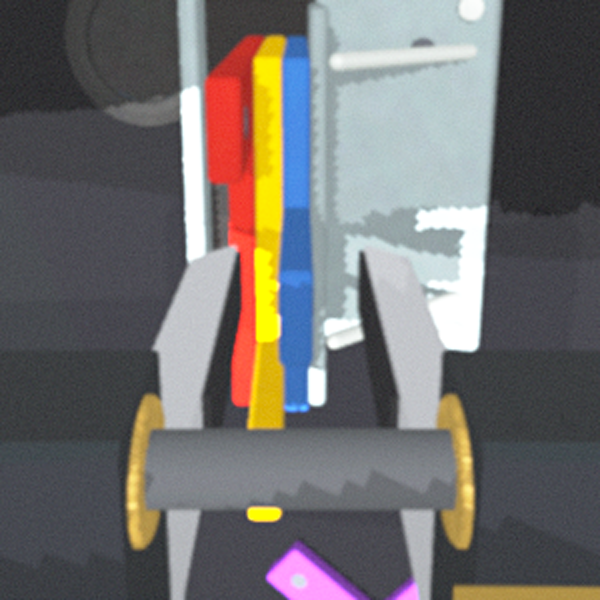

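```bash
python3 - <<'E'
from h import *
w=load('w3');p,R0,_=pose()
for y in (0,-10,-16,-19,-22,-25): print(y,(proj(w,p+R0@np.array([0,y,0]))[0]-[170,150])*2, (proj(w,p+R0@np.array([0,y,4]))[0]-[170,150])*2,(proj(w,p+R0@np.array([12,y,4]))[0]-[170,150])*2)
E
```

```text
0 [299.60212992 282.18880338] [314.91410874 282.20513208] [314.65082354 324.42804101]
-10 [299.56677989 297.82103507] [315.69484159 297.83873813] [315.40635907 342.03757587]
-16 [299.54370141 308.02813311] [316.20474985 308.04677117] [315.89926169 353.52264527]
-19 [299.5315805 313.3894175] [316.47261966 313.40855887] [316.15802582 359.55107506]
-22 [299.51904517 318.93435162] [316.74969439 318.95402254] [316.42555803 365.78304909]
-25 [299.50607367 324.67258539] [317.03645924 324.69281406] [316.70231456 372.2291221 ]
```

```bash
python3 -m inch '[{"travel":[0,0.007,-0.001],"dr":[0,0,0],"hand":0.03},{"travel":[0,0.006,0],"dr":[0,0,0],"hand":0.03},{"travel":[0,0,0],"dr":[0,0,0],"hand":0.014},{"travel":[0,0,0],"dr":[0,0,0],"hand":0.010}]' 25;  python3 -c "
from h import *
p,Rm,s=pose();print(p,(Rm.T@Rt(23)).round(3))
w=snap('wrist','w4')
a=w['image'][150:450,170:470]
cv2.imwrite('pics/w4c.png',cv2.resize(a,(600,600),interpolation=cv2.INTER_CUBIC)[:,:,::-1])"
```

```text
clock: 3.9
tcp_pos: [528.7, 252.8, 109.5]
eef_rot: [-0.524, 0.648, -0.43, 0.349]
wrist_force: [0.3, 0.6, -0.6]
grip_width: 0.144
[528.70878297 252.77433491 109.47533435] [[ 1.    -0.001 -0.004]
 [ 0.001  1.    -0.   ]
 [ 0.004  0.     1.   ]]
```

View pics/w4c.png

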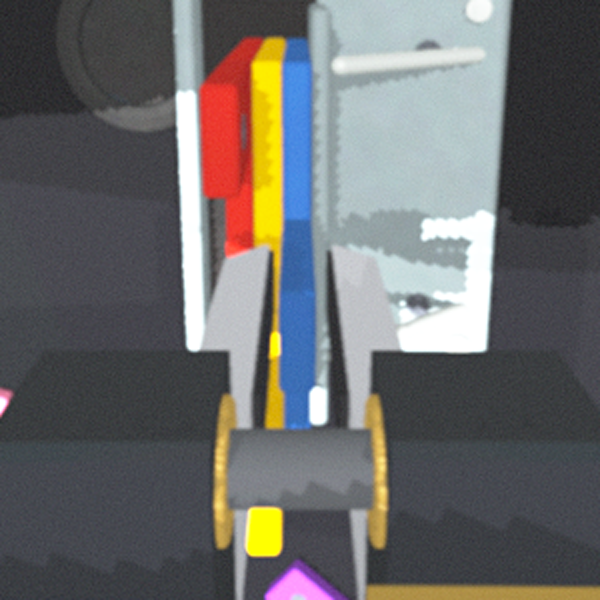

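```bash
python3 -m inch '[{"travel":[0,0,-0.0005],"dr":[0,0,0],"hand":0.008},{"travel":[0,0,0],"dr":[0,0,0],"hand":0.003},{"travel":[0,0,0],"dr":[0,0,0],"hand":0.0},{"travel":[0,0,0],"dr":[0,0,0],"hand":0.0}]' 30; python3 -c "
from h import *
p,Rm,s=pose();print(p,(Rm.T@Rt(23)).round(3),s['grip_width'])"
```

```text
clock: 4.45
tcp_pos: [528.0, 252.5, 109.6]
eef_rot: [-0.524, 0.648, -0.43, 0.349]
wrist_force: [-1.2, -1.5, 4.5]
grip_width: 0.086
[528.02744726 252.54382524 109.63858271] [[ 1.    -0.001 -0.004]
 [ 0.001  1.    -0.001]
 [ 0.004  0.001  1.   ]] 0.08622338642581642
```

```bash
python3 -m inch '[{"travel":[0,-0.006,0],"dr":[0,0,0],"hand":0.0},{"travel":[0,-0.01,0],"dr":[0,0,0],"hand":0.0},{"travel":[0,-0.012,0],"dr":[0,0,0],"hand":0.0},{"travel":[0,-0.012,0],"dr":[0,0,0],"hand":0.0},{"travel":[0,-0.012,0],"dr":[0,0,0],"hand":0.0}]'; python3 -c "
from h import *
p,Rm,s=pose();print(p,(Rm.T@Rt(23)).round(3),s['grip_width'])
snap('scene','s5');w=snap('wrist','w5')"
```

```text
clock: 5.08
tcp_pos: [538.1, 256.9, 161.2]
eef_rot: [-0.524, 0.648, -0.43, 0.349]
wrist_force: [-2.3, -0.9, -3.5]
grip_width: 0.081
[538.1322749  256.88605333 161.23478693] [[ 1.    -0.001 -0.004]
 [ 0.001  1.    -0.   ]
 [ 0.004  0.     1.   ]] 0.08068053991249041
```

View pics/w5.png

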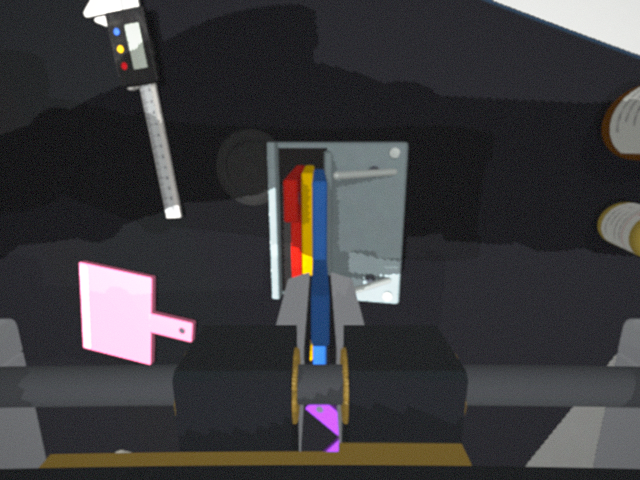

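```bash
python3 -m inch '[{"travel":[0,-0.01,0],"dr":[0,0,0],"hand":0.0},{"travel":[0,-0.01,0],"dr":[0,0,0],"hand":0.0},{"travel":[0,-0.01,0],"dr":[0,0,0],"hand":0.0},{"travel":[0,-0.012,0],"dr":[0,0,0],"hand":0.0},{"travel":[0,-0.014,0],"dr":[0,0,0],"hand":0.0}]'; python3 -m inch '[{"travel":[0,-0.02,0],"dr":[0,0,0],"hand":0.0},{"travel":[0,-0.025,0],"dr":[0,0,0],"hand":0.0},{"travel":[0,-0.025,0],"dr":[0,0,0],"hand":0.0},{"travel":[0,0,0],"dr":[0,0,0],"hand":0.0}]'; python3 -c "
from h import *
p,Rm,s=pose();print(p,(Rm.T@Rt(23)).round(3),s['grip_width'])
s=snap('scene','s6');t=snap('top','t6');w=snap('wrist','w6')
f=lambda x:cv2.resize(x,(400,400),interpolation=cv2.INTER_CUBIC)
cv2.imwrite('pics/c6.png',np.hstack([f(s['image'][60:220,180:340]),f(t['image'][150:290,110:250])])[:,:,::-1])"
```

```text
clock: 5.8
tcp_pos: [549.0, 261.6, 216.0]
eef_rot: [-0.524, 0.648, -0.43, 0.349]
wrist_force: [0.1, 0.4, -1.6]
grip_width: 0.082
clock: 6.3
tcp_pos: [563.2, 267.5, 285.5]
eef_rot: [-0.525, 0.647, -0.429, 0.349]
wrist_force: [-0.4, 0.7, -2.3]
grip_width: 0.083
[563.20144949 267.52223826 285.47453184] [[ 1.    -0.    -0.004]
 [ 0.     1.     0.003]
 [ 0.004 -0.003  1.   ]] 0.0826395551922849
```

View pics/c6.png

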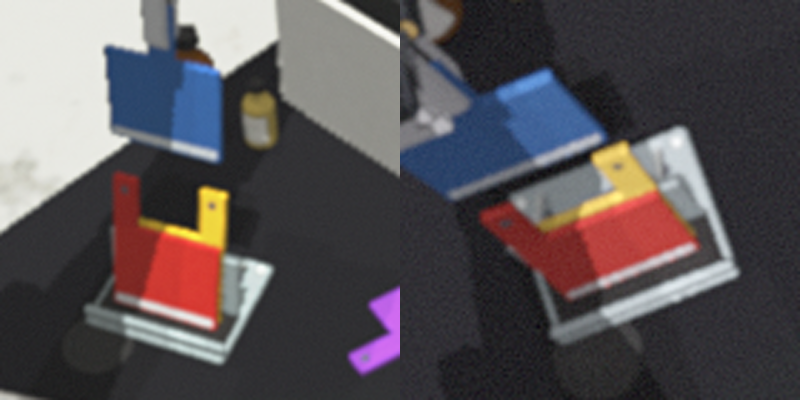

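View pics/w6.png

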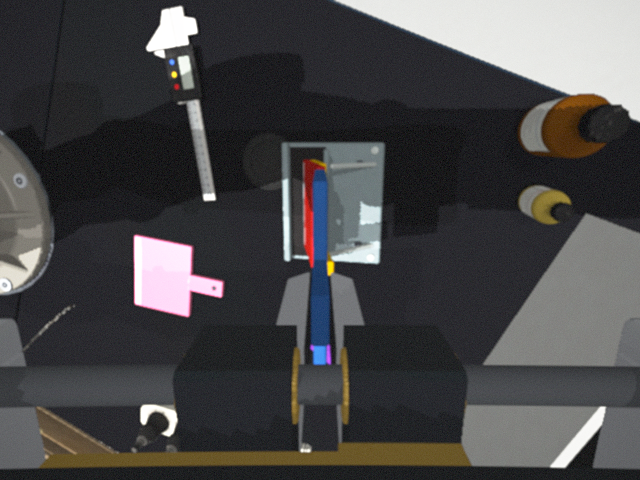

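```bash
python3 - <<'E'
from h import *
t=load('top0')
print(atz(t,(260,123),0),atz(t,(260,88),100),atz(t,(260,66),200),atz(t,(260,66),300))
p,R0,s=pose(); print(s['qpos'])
def plan2(a,Ra,b,Rb,n):
    rv=R.from_matrix(Ra.T@Rb).as_rotvec(); d=(np.array(b)-a)/n/1000
    for k in range(n):
        Rk=Ra@R.from_rotvec(rv*k/n).as_matrix(); print(np.round(Rk.T@d,3).tolist(), np.round(rv/n,4).tolist())
via=np.array([520,-60,290]);Rv=Rt(0)
plan2(p,R0,via,Rv,7); print(); plan2(via,Rv,np.array([568,-393,250]),Rt(-24),7)
E
```

```text
[778.62359405  95.17097836   0.        ] [818.10502147  83.03410379 100.        ] [815.38582049  69.256442   200.        ] [762.23729951  53.37421622 300.        ]
[-0.79032282  0.43461168  0.37091594  1.48013075 -0.16007182  1.46791442
 -0.00349046]
[0.041, 0.004, -0.023] [0.0002, 0.0556, 0.0121]
[0.042, 0.003, -0.021] [0.0002, 0.0556, 0.0121]
[0.043, 0.003, -0.019] [0.0002, 0.0556, 0.0121]
[0.044, 0.002, -0.016] [0.0002, 0.0556, 0.0121]
[0.045, 0.002, -0.014] [0.0002, 0.0556, 0.0121]
[0.046, 0.001, -0.011] [0.0002, 0.0556, 0.0121]
[0.046, 0.001, -0.009] [0.0002, 0.0556, 0.0121]

[0.048, 0.004, 0.008] [0.0, 0.0585, 0.0124]
[0.047, 0.004, 0.011] [0.0, 0.0585, 0.0124]
[0.046, 0.003, 0.013] [0.0, 0.0585, 0.0124]
[0.046, 0.002, 0.016] [0.0, 0.0585, 0.0124]
[0.045, 0.002, 0.019] [0.0, 0.0585, 0.0124]
[0.043, 0.001, 0.021] [0.0, 0.0585, 0.0124]
[0.042, 0.001, 0.024] [0.0, 0.0585, 0.0124]
```

```bash
python3 -m inch '[{"travel":[0.021,0.002,-0.012],"dr":[0,0.0278,0.006],"hand":0.0},{"travel":[0.041,0.004,-0.022],"dr":[0,0.0556,0.0121],"hand":0.0},{"travel":[0.042,0.003,-0.020],"dr":[0,0.0556,0.0121],"hand":0.0},{"travel":[0.043,0.003,-0.018],"dr":[0,0.0556,0.0121],"hand":0.0},{"travel":[0.044,0.002,-0.016],"dr":[0,0.0556,0.0121],"hand":0.0}]' 
python3 -m inch '[{"travel":[0.045,0.002,-0.014],"dr":[0,0.0556,0.0121],"hand":0.0},{"travel":[0.046,0.001,-0.011],"dr":[0,0.0556,0.0121],"hand":0.0},{"travel":[0.046,0.001,-0.005],"dr":[0,0.0556,0.0121],"hand":0.0},{"travel":[0.047,0.004,0.004],"dr":[0,0.0556,0.0121],"hand":0.0},{"travel":[0.047,0.004,0.010],"dr":[0,0.0585,0.0124],"hand":0.0}]';python3 -c "
from h import *
p,Rm,s=pose();print(s['qpos']);plan([568,-393,250],Rt(-24),6)"
```

```text
clock: 7.08
tcp_pos: [531.8, 55.6, 287.9]
eef_rot: [-0.474, 0.587, -0.51, 0.413]
wrist_force: [1.1, -0.4, -1.7]
grip_width: 0.084
clock: 7.7
tcp_pos: [520.0, -178.0, 279.7]
eef_rot: [0.411, -0.507, 0.589, -0.476]
wrist_force: [0.4, -0.7, -1.9]
grip_width: 0.086
[-0.30145241  0.33895277  0.66047962  1.67471996 -0.16663054  1.40684623
  0.24846818]
[0.0343, 0.002, 0.014] [0.0001, 0.0441, 0.0092]
[0.0336, 0.0017, 0.0155] [0.0001, 0.0441, 0.0092]
[0.0329, 0.0014, 0.0169] [0.0001, 0.0441, 0.0092]
[0.0322, 0.0011, 0.0184] [0.0001, 0.0441, 0.0092]
[0.0313, 0.0008, 0.0198] [0.0001, 0.0441, 0.0092]
[0.0304, 0.0006, 0.0211] [0.0001, 0.0441, 0.0092]
```

```bash
python3 -m inch '[{"travel":[0.033,0.002,0.014],"dr":[0,0.044,0.009],"hand":0.0},{"travel":[0.0336,0.0017,0.0155],"dr":[0,0.044,0.009],"hand":0.0},{"travel":[0.033,0.0014,0.017],"dr":[0,0.044,0.009],"hand":0.0},{"travel":[0.032,0.001,0.018],"dr":[0,0.044,0.009],"hand":0.0},{"travel":[0.031,0.001,0.020],"dr":[0,0.044,0.009],"hand":0.0}]' 
python3 -m inch '[{"travel":[0.015,0,0.011],"dr":[0,0.03,0.005],"hand":0.0},{"travel":[0,0,0],"dr":[0,0,0],"hand":0.0},{"travel":[0,0,0],"dr":[0,0,0],"hand":0.0}]';python3 -c "
from h import *
p,Rm,s=pose();print(p,s['qpos'],(Rm.T@Rt(-24)).round(3))
s=snap('scene','s7');t=snap('top','t7');w=snap('wrist','w7')"
```

```text
clock: 8.32
tcp_pos: [561.2, -355.0, 254.8]
eef_rot: [0.354, -0.439, 0.642, -0.52]
wrist_force: [-0.4, 0.2, -1.5]
grip_width: 0.085
clock: 8.7
tcp_pos: [566.7, -370.3, 253.2]
eef_rot: [0.347, -0.43, 0.647, -0.525]
wrist_force: [-0.8, 0.1, -1.4]
grip_width: 0.081
[ 566.7383527  -370.32466387  253.19541484] [ 0.04344669  0.61577287  0.70838488  1.38768815 -0.32438589  1.4794487
  0.35902152] [[ 1.    -0.006  0.019]
 [ 0.006  1.    -0.   ]
 [-0.019  0.     1.   ]]
```

View pics/w7.png

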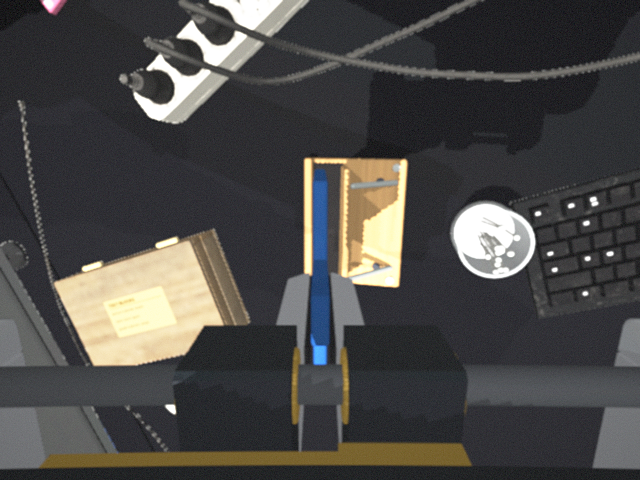

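View pics/s7.png

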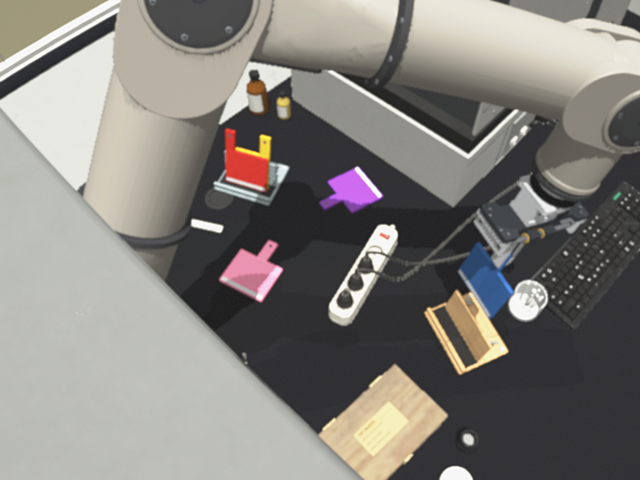

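```bash
python3 - <<'E'
from h import *
w=load('w7');f=lambda x,a,b:cv2.resize(x,(a,b),interpolation=cv2.INTER_CUBIC)
cv2.imwrite('pics/w7c.png',f(w['image'][150:300,290:420],520,600)[:,:,::-1])
a=load('top0')['image'][180:270,420:515];c=load('scene0')['image'][285:380,418:513]
cv2.imwrite('pics/ts7.png',np.hstack([f(a,380,360),f(c,380,380)[:360]])[:,:,::-1])
E
```

```text
(no output)
```

View pics/w7c.png

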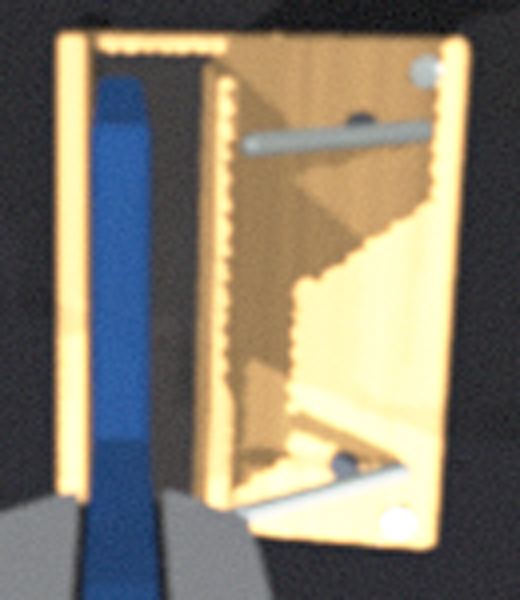

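View pics/ts7.png

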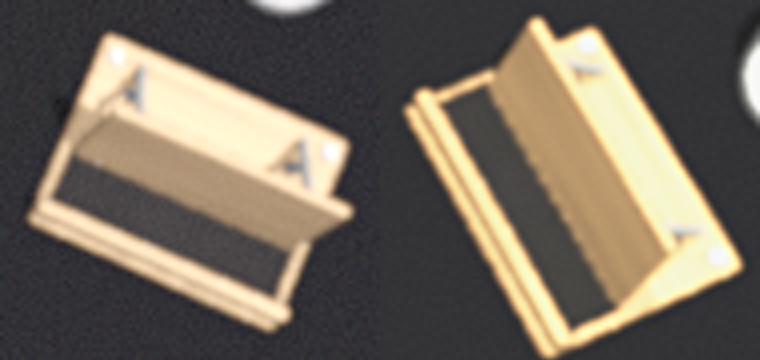

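```bash
cat > fit.py <<'E'
from h import *
from scipy.optimize import least_squares
t=load('top0');s=load('scene0');w=load('w7')
T=lambda u,v:(420+u/4,180+v/4);S=lambda u,v:(418+(u-380)/4,285+v/4);W=lambda u,v:(290+u/4,150+v/4)
def E(q,P):
    x,y,z=P;a=q[2];return np.array([q[0]+x*np.cos(a)-y*np.sin(a),q[1]+x*np.sin(a)+y*np.cos(a),z])
# q: X,Y,yaw,xb,zb
lines=[(t,T,(0,8),[(75,155),(186,203),(297,250)]),(s,S,(0,8),[(492,80),(555,193),(617,305)]),(w,W,(0,8),[(205,65),(200,280),(196,480)]),
 (w,W,(-32,19),[(92,60),(91,280),(88,490)]),(t,T,(-32,8.01),[(52,203),(275,290)]),]
def run(ws):
  def f(q):
    r=[]
    for c,F,(x,z),pts in lines:
        a,b=proj(c,[E(q,(x,-75,z)),E(q,(x,75,z))]); d=(b-a)/np.linalg.norm(b-a);n=np.array([-d[1],d[0]])
        k=ws[{id(t):0,id(s):1,id(w):2}[id(c)]]
        if z==8.01: k=0
        r+=[k*(np.array(F(*p))-a)@n for p in pts]
    for c,F,k,pl,pr in [(t,T,ws[0],(108,35),(350,148)),(s,S,ws[1],(598,28),(742,265)),(w,W,ws[2],(468,38),(435,548))]:
        r+=list(k*(proj(c,E(q,(q[3],75,q[4])))[0]-F(*pl)));r+=list(k*(proj(c,E(q,(q[3],-75,q[4])))[0]-F(*pr)))
    r.append((q[4]-8)/4)
    return np.array(r)
  o=least_squares(f,[530,-376,-.42,75,8]);q=o.x
  print(ws,q.round(2),np.degrees(q[2]).round(2),abs(o.fun).max().round(2)); print(o.fun.round(1).tolist())
  return q
if __name__=='__main__':
  for ws in ((1,1,1),(0,0,1),(1,0,0),(0,1,0),(.5,.5,1)): run(ws)
E
python3 fit.py
```

```text
(1, 1, 1) [ 5.3485e+02 -3.7607e+02 -4.1000e-01  7.1600e+01  3.9000e+00] -23.52 1.86
[-1.0, -0.5, 0.2, 1.4, 0.6, -0.2, -0.8, -0.6, -0.3, 0.6, 0.7, 0.2, 0.0, 0.0, -0.5, -0.7, -1.0, -1.9, -1.3, -0.6, -0.2, -0.2, 0.2, 1.2, -0.7, 0.7, -1.0]
(0, 0, 1) [ 5.3539e+02 -3.7477e+02 -4.1000e-01  7.1770e+01  6.6400e+00] -23.31 0.8
[0.0, 0.0, 0.0, 0.0, 0.0, 0.0, -0.6, -0.6, -0.4, 0.8, 0.7, 0.1, 0.0, 0.0, -0.0, -0.0, -0.0, -0.0, -0.0, -0.0, -0.0, -0.0, 0.2, -0.2, -0.3, 0.3, -0.3]
(1, 0, 0) [ 5.3320e+02 -3.7716e+02 -4.1000e-01  6.9160e+01  8.3300e+00] -23.4 0.58
[-0.5, -0.1, 0.6, 0.0, 0.0, 0.0, 0.0, 0.0, 0.0, 0.0, 0.0, 0.0, 0.0, 0.0, 0.1, 0.6, -0.1, -0.6, -0.0, -0.0, -0.0, 0.0, -0.0, 0.0, -0.0, 0.0, 0.1]
(0, 1, 0) [ 5.3573e+02 -3.7751e+02 -4.3000e-01  6.9600e+01  7.4100e+00] -24.61 0.63
[0.0, 0.0, 0.0, 0.2, 0.0, -0.2, 0.0, 0.0, 0.0, 0.0, 0.0, 0.0, 0.0, 0.0, 0.0, -0.0, 0.0, -0.0, -0.0, -0.6, 0.0, 0.6, 0.0, 0.0, -0.0, 0.0, -0.1]
(0.5, 0.5, 1) [ 5.3515e+02 -3.7534e+02 -4.1000e-01  7.1700e+01  5.1100e+00] -23.38 1.11
[-0.5, -0.3, 0.1, 0.7, 0.3, -0.1, -0.7, -0.6, -0.4, 0.7, 0.7, 0.1, 0.0, 0.0, -0.4, -0.5, -0.5, -1.1, -0.7, -0.6, -0.1, -0.4, 0.2, 0.4, -0.4, 0.4, -0.7]
```

```bash
python3 - <<'E'
from h import *
p,R0,s=pose()
ims=[]
for n,(r0,c0) in [('s7',(230,440)),('t7',(180,400)),]:
    w=load(n); K=5
    im=cv2.resize(w['image'][r0:r0+110,c0:c0+80],None,fx=K,fy=K,interpolation=cv2.INTER_CUBIC)
    for L,col in ((102,(0,255,0)),):
      for zz in (-4,4):
        pts=[p+R0@np.array([x,y,zz]) for x,y in ((-55,L),(55,L),(55,L-90),(-55,L-90))]
        uv=(proj(w,pts)-[c0,r0]+.5)*K-.5
        cv2.polylines(im,[np.round(uv).astype(int)],True,col,1)
    ims.append(im)
cv2.imwrite('pics/ov7.png',np.hstack(ims)[:,:,::-1])
w=load('w7');im=w['image'].copy()
for zz in (-4,4):
    pts=[p+R0@np.array([x,y,zz]) for x,y in ((-55,102),(55,102),(55,12),(-55,12))]
    cv2.polylines(im,[np.round(proj(w,pts)).astype(int)],True,(0,255,0),1)
cv2.imwrite('pics/ov7w.png',cv2.resize(im[150:390,240:400],None,fx=2.5,fy=2.5)[:,:,::-1])
E
```

```text
(no output)
```

View pics/ov7.png

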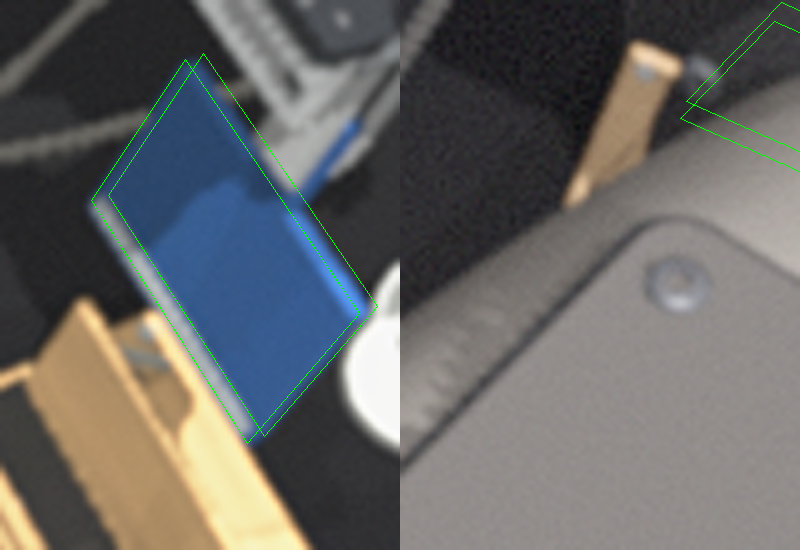

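View pics/ov7w.png

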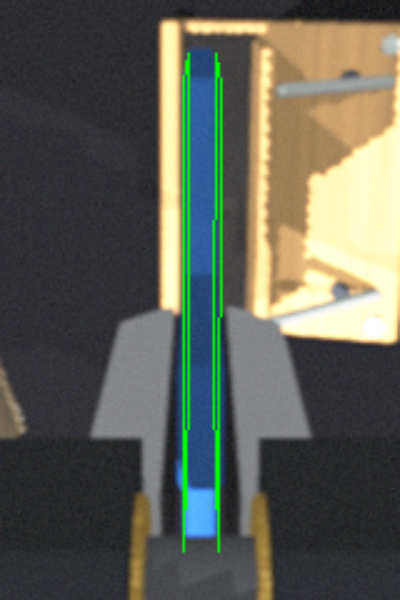

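```bash
cat >> h.py <<'E'
EX,EY,EYAW=535.2,-375.4,-23.4
def tgt(up,gap,off=(-1,102,-.5)):
    Rm=Rt(EYAW);a=np.radians(EYAW);h=np.array([np.cos(a),np.sin(a),0])
    F=np.array([EX,EY,8.83])+h*(-3.9-gap); return F-Rm@np.array(off)-Rm[:,1]*up,Rm
E
python3 - <<'E'
from h import *
q,Rm=tgt(45,6);print(q);plan(q,Rm,5)
E
```

```text
[ 554.21528271 -384.71826349  152.51374146]
[0.0037, 0.02, 0.003] [-0.0001, 0.0018, 0.0008]
[0.0037, 0.02, 0.003] [-0.0001, 0.0018, 0.0008]
[0.0037, 0.02, 0.003] [-0.0001, 0.0018, 0.0008]
[0.0037, 0.02, 0.003] [-0.0001, 0.0018, 0.0008]
[0.0037, 0.02, 0.003] [-0.0001, 0.0018, 0.0008]
```

```bash
python3 -m inch '[{"travel":[0.006,0.02,0.003],"dr":[0,0.002,0.001],"hand":0.0},{"travel":[0.006,0.02,0.003],"dr":[0,0.002,0.001],"hand":0.0},{"travel":[0.0065,0.02,0.003],"dr":[0,0.002,0.001],"hand":0.0},{"travel":[0,0.02,0.003],"dr":[0,0.002,0.001],"hand":0.0},{"travel":[0,0.02,0.003],"dr":[0,0.001,0],"hand":0.0}]';python3 -m inch '[{"travel":[0,0,0],"dr":[0,0,0],"hand":0.0}]'; python3 - <<'E'
from h import *
q,Rm=tgt(45,6);plan(q,Rm,1)
p,R0,s=pose();w=snap('wrist','w8');sc=snap('scene','s8')
im=w['image'].copy()
off=(-1,102,-.5)
for zz in (-4.5,3.5):
    pts=[p+R0@np.array([x,y,zz]) for x,y in ((-56,102),(54,102),(54,12),(-56,12))]
    cv2.polylines(im,[np.round(proj(w,pts)).astype(int)],True,(0,255,0),1)
a=np.radians(EYAW)
def E(x,y,z): return [EX+x*np.cos(a)-y*np.sin(a),EY+x*np.sin(a)+y*np.cos(a),z]
for x,z in ((0,8),(-32,19)): cv2.polylines(im,[np.round(proj(w,[E(x,-75,z),E(x,75,z)])).astype(int)],False,(255,0,255),1)
c=lambda i:cv2.resize(i[130:370,230:430],(500,600),interpolation=cv2.INTER_CUBIC)
cv2.imwrite('pics/w8c.png',c(im)[:,:,::-1]);cv2.imwrite('pics/w8d.png',c(w['image'])[:,:,::-1])
cv2.imwrite('pics/s8c.png',cv2.resize(sc['image'][230:380,400:560],(640,600),interpolation=cv2.INTER_CUBIC)[:,:,::-1])
E
```

```text
clock: 9.48
tcp_pos: [553.7, -385.8, 150.6]
eef_rot: [0.345, -0.426, 0.65, -0.526]
wrist_force: [-0.2, 0.3, -2.0]
grip_width: 0.083
clock: 9.6
tcp_pos: [553.3, -385.1, 150.4]
eef_rot: [0.345, -0.427, 0.651, -0.525]
wrist_force: [-0.8, 0.2, -2.2]
grip_width: 0.083
[-0.0007, -0.0022, 0.0002] [0.0027, -0.0014, -0.0001]
```

View pics/w8c.png

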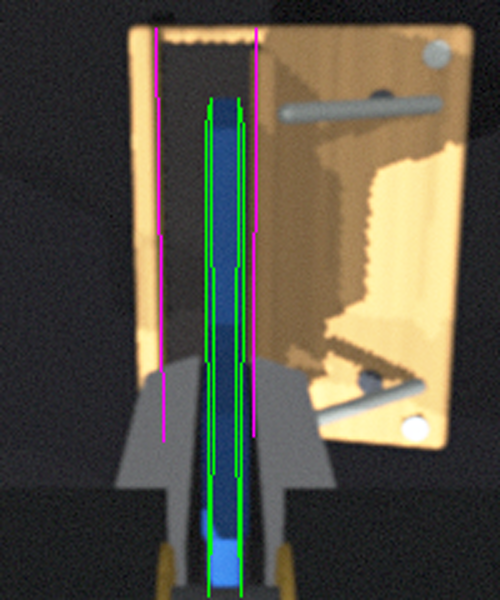

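View pics/w8d.png

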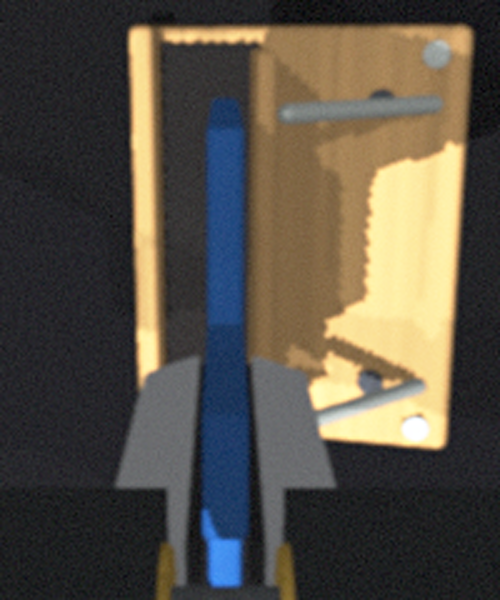

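View pics/s8c.png

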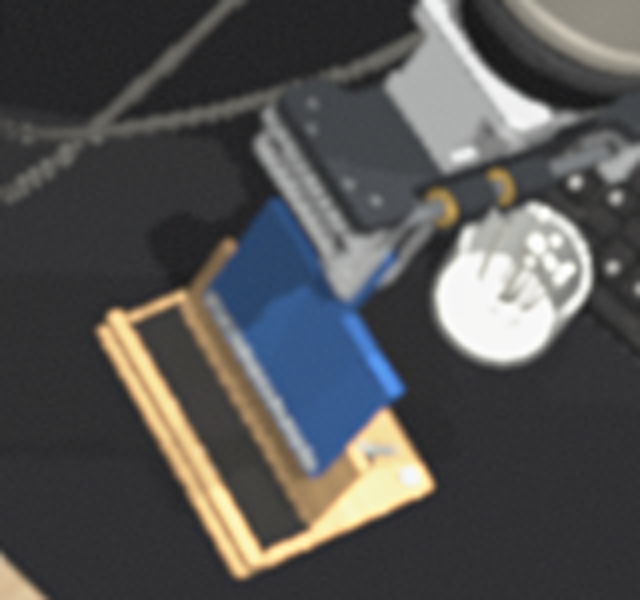

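```bash
python3 -m inch '[{"travel":[-0.0005,0.009,0],"dr":[0.002,-0.001,0],"hand":0.0},{"travel":[0,0.009,0],"dr":[0,0,0],"hand":0.0},{"travel":[0,0.009,0],"dr":[0,0,0],"hand":0.0},{"travel":[0,0.009,0],"dr":[0,0,0],"hand":0.0},{"travel":[0,0,0],"dr":[0,0,0],"hand":0.0}]'; python3 - <<'E'
from h import *
q,Rm=tgt(0,6);plan(q,Rm,1)
w=snap('wrist','w9');sc=snap('scene','s9')
c=lambda i:cv2.resize(i[130:370,230:430],(500,600),interpolation=cv2.INTER_CUBIC)
cv2.imwrite('pics/w9d.png',c(w['image'])[:,:,::-1])
cv2.imwrite('pics/s9c.png',cv2.resize(sc['image'][230:380,400:560],(640,600),interpolation=cv2.INTER_CUBIC)[:,:,::-1])
E
```

```text
clock: 10.32
tcp_pos: [546.8, -382.3, 116.3]
eef_rot: [0.345, -0.426, 0.649, -0.526]
wrist_force: [-0.1, -0.3, -1.6]
grip_width: 0.084
[-0.0007, 0.008, 0.0001] [-0.0008, -0.0008, 0.0]
```

View pics/w9d.png

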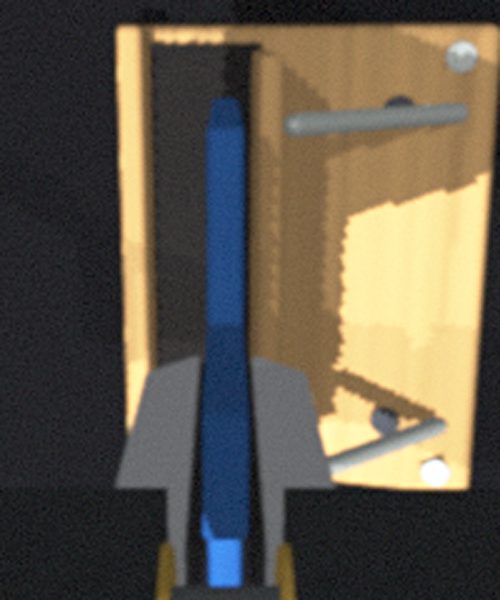

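View pics/s9c.png

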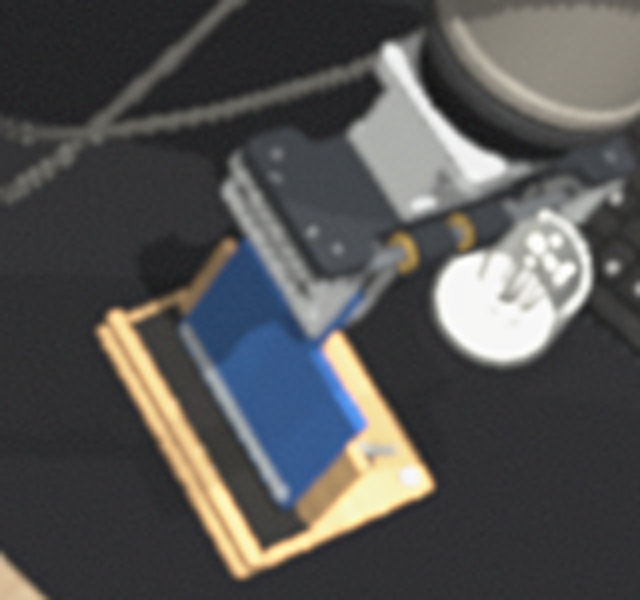

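```bash
python3 -m inch '[{"travel":[-0.0007,0.003,0],"dr":[0,0,0],"hand":0.0},{"travel":[0,0.002,0.001],"dr":[0,0,0],"hand":0.0},{"travel":[0,0.001,0.001],"dr":[0,0,0],"hand":0.0}]'; for i in 1 2 3 ; do python3 -m inch '[{"travel":[0,0.001,0],"dr":[0,0,0],"hand":0.0},{"travel":[0,0,0],"dr":[0,0,0],"hand":0.0}]'; done
```

```text
clock: 10.8
tcp_pos: [548.2, -382.2, 110.7]
eef_rot: [0.346, -0.426, 0.649, -0.527]
wrist_force: [-0.2, -0.3, -1.6]
grip_width: 0.085
clock: 11.05
tcp_pos: [548.1, -382.2, 109.9]
eef_rot: [0.346, -0.426, 0.649, -0.527]
wrist_force: [0.4, -0.6, -1.0]
grip_width: 0.082
clock: 11.3
tcp_pos: [548.1, -382.3, 109.7]
eef_rot: [0.346, -0.426, 0.649, -0.527]
wrist_force: [0.5, 1.2, 8.2]
grip_width: 0.083
clock: 11.55
tcp_pos: [548.2, -382.3, 109.6]
eef_rot: [0.346, -0.426, 0.649, -0.527]
wrist_force: [0.5, 2.2, 17.0]
grip_width: 0.082
```

```bash
python3 -m inch '[{"travel":[0,-0.0022,0],"dr":[0,0,0],"hand":0.0},{"travel":[0,0,0.001],"dr":[0,0,0],"hand":0.0}]'; for i in 1 2 3 4; do python3 -m inch '[{"travel":[0,0,0.001],"dr":[0,0,0],"hand":0.0},{"travel":[0,0,0],"dr":[0,0,0],"hand":0.0}]' | grep -v eef; done; python3 - <<'E'
from h import *
q,Rm=tgt(0,0);plan(q,Rm,1)
w=snap('wrist','w10')
c=lambda i:cv2.resize(i[130:370,230:430],(500,600),interpolation=cv2.INTER_CUBIC)
cv2.imwrite('pics/w10d.png',c(w['image'])[:,:,::-1])
E
```

```text
clock: 11.8
tcp_pos: [548.9, -382.6, 109.9]
eef_rot: [0.346, -0.426, 0.649, -0.527]
wrist_force: [-0.5, 0.5, 0.5]
grip_width: 0.082
clock: 12.05
tcp_pos: [549.4, -382.8, 109.7]
wrist_force: [-3.3, 2.3, 5.4]
grip_width: 0.082
clock: 12.3
tcp_pos: [550.0, -383.1, 109.5]
wrist_force: [-4.3, 2.9, 7.7]
grip_width: 0.084
clock: 12.55
tcp_pos: [550.2, -383.2, 109.5]
wrist_force: [-7.6, 6.6, 12.0]
grip_width: 0.085
clock: 12.8
tcp_pos: [550.5, -383.4, 109.4]
wrist_force: [-11.1, 7.7, 14.9]
grip_width: 0.086
[-0.0003, 0.0008, 0.0007] [0.0024, -0.0013, -0.0008]
```

View pics/w10d.png

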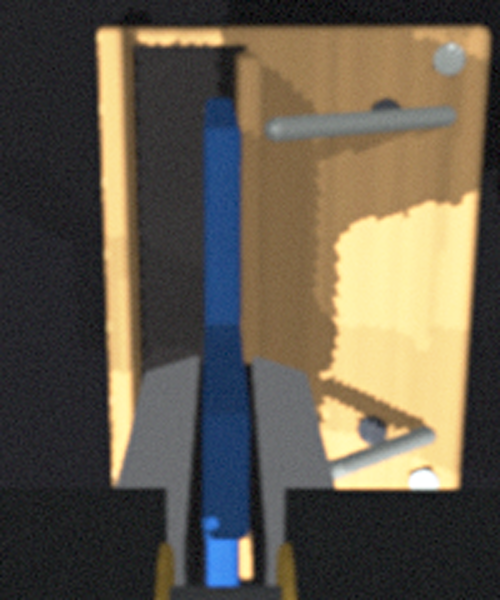

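```bash
python3 -m inch '[{"travel":[0,-0.0008,-0.0015],"dr":[0,0,0],"hand":0.0},{"travel":[0,0,0],"dr":[0,0,0],"hand":0.0}]'; python3 -m inch '[{"travel":[0,0,0],"dr":[0,0,0],"hand":0.010},{"travel":[0,0,0],"dr":[0,0,0],"hand":0.014},{"travel":[0,0,0],"dr":[0,0,0],"hand":0.02},{"travel":[0,0,0],"dr":[0,0,0],"hand":0.024}]'; python3 - <<'E'
from h import *
w=snap('wrist','w11');sc=snap('scene','s11')
c=lambda i:cv2.resize(i[130:370,230:430],(500,600),interpolation=cv2.INTER_CUBIC)
cv2.imwrite('pics/w11d.png',c(w['image'])[:,:,::-1])
E
```

```text
clock: 13.1
tcp_pos: [549.9, -383.2, 109.8]
eef_rot: [0.345, -0.426, 0.65, -0.526]
wrist_force: [-6.6, 3.4, 3.4]
grip_width: 0.088
clock: 13.6
tcp_pos: [551.4, -383.6, 110.1]
eef_rot: [0.346, -0.426, 0.649, -0.527]
wrist_force: [-0.6, 0.8, 0.3]
grip_width: 0.248
```

View pics/w11d.png

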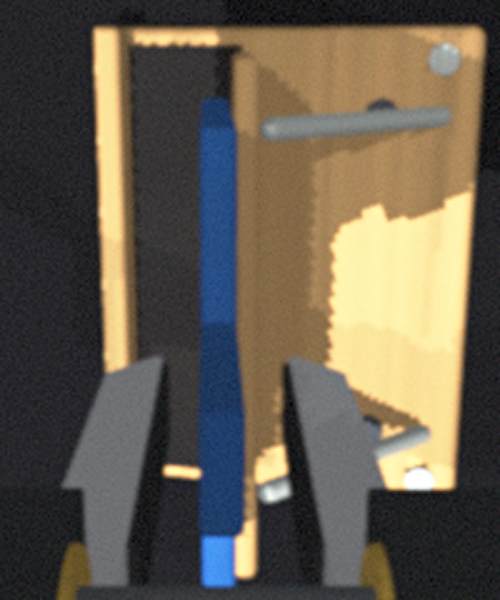

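```bash
python3 -m inch '[{"travel":[0,-0.01,-0.002],"dr":[0,0,0],"hand":0.03},{"travel":[0,-0.02,0],"dr":[0,0,0],"hand":0.03},{"travel":[0,-0.03,0],"dr":[0,0,0],"hand":0.03},{"travel":[0,-0.04,0],"dr":[0,0,0],"hand":0.03},{"travel":[0,-0.04,0],"dr":[0,0,0],"hand":0.03}]'; python3 -m inch '[{"travel":[-0.02,0,0],"dr":[0,0,0],"hand":0.03},{"travel":[-0.02,0,0],"dr":[0,0,0],"hand":0.03},{"travel":[0,0,0],"dr":[0,0,0],"hand":0.03}]'; python3 - <<'E'
from h import *
w=snap('wrist','w12');sc=snap('scene','s12');t=snap('top','t12')
c=lambda i:cv2.resize(i,(400,500),interpolation=cv2.INTER_CUBIC)
cv2.imwrite('pics/c12.png',np.hstack([c(w['image'][180:420,230:422]),c(sc['image'][250:390,400:512])])[:,:,::-1])
E
```

```text
clock: 14.32
tcp_pos: [576.4, -394.5, 250.5]
eef_rot: [0.346, -0.426, 0.649, -0.527]
wrist_force: [0.4, 0.7, 0.5]
grip_width: 0.319
clock: 14.7
tcp_pos: [593.1, -354.7, 246.8]
eef_rot: [0.347, -0.427, 0.649, -0.526]
wrist_force: [-0.9, -0.2, -0.4]
grip_width: 0.317
```

View pics/w12.png

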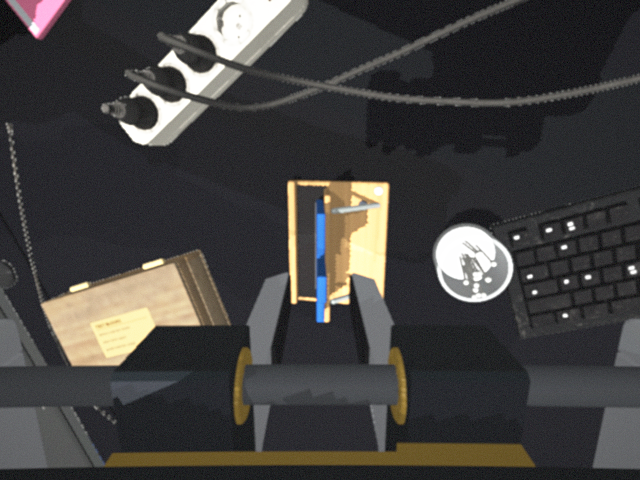

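View pics/s12.png

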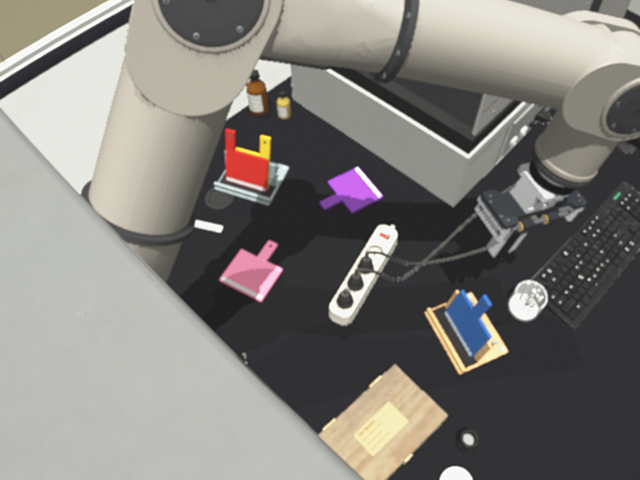

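View pics/c12.png

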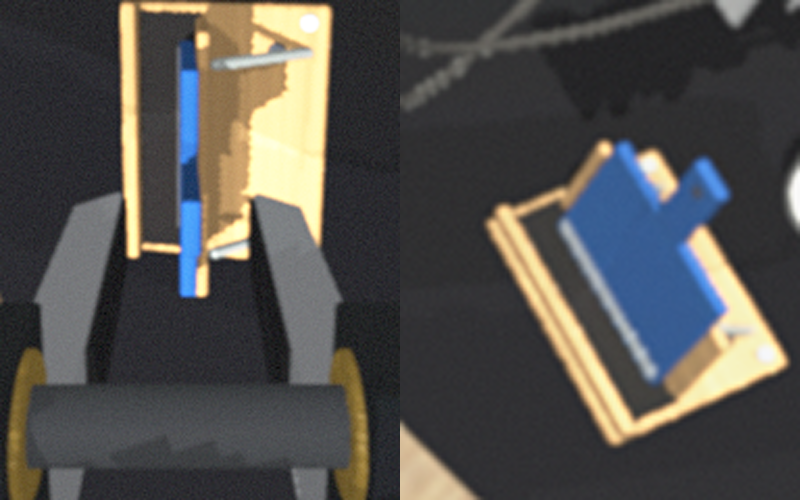

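```bash
python3 - <<'E'
from h import *
a=np.radians(EYAW)
def E(x,y,z): return [EX+x*np.cos(a)-y*np.sin(a),EY+x*np.sin(a)+y*np.cos(a),z]
c,s=np.cos(np.radians(12)),np.sin(np.radians(12))
out=[]
for n,(r0,c0,r1,c1) in (('s12',(280,415,380,515)),('w12',(170,270,330,400))):
    w=load(n);K=5 if n[0]=='s' else 3.125
    im=cv2.resize(w['image'][r0:r1,c0:c1],None,fx=K,fy=K,interpolation=cv2.INTER_CUBIC)
    def pl(P,col): cv2.polylines(im,[np.round((proj(w,P)-[c0,r0]+.5)*K-.5).astype(int)],True,col,1)
    P=lambda x,y,z:E(-3.9+x*c+z*s,y,8.83-x*s+z*c)
    pl([P(-4,-55,0),P(-4,55,0),P(-4,55,90),P(-4,12,90),P(-4,12,136),P(-4,-12,136),P(-4,-12,90),P(-4,-55,90)],(0,255,0))
    pl([E(0,-75,8),E(0,75,8),E(71.7,75,6),E(71.7,-75,6)],(255,0,255))
    out.append(cv2.copyMakeBorder(im,0,500-im.shape[0],0,0,cv2.BORDER_CONSTANT))
im=np.hstack(out)[:,:800];cv2.imwrite('pics/ov12.png',im[:,:,::-1]);print(im.shape)
E
```

```text
(500, 800, 3)
```

View pics/ov12.png

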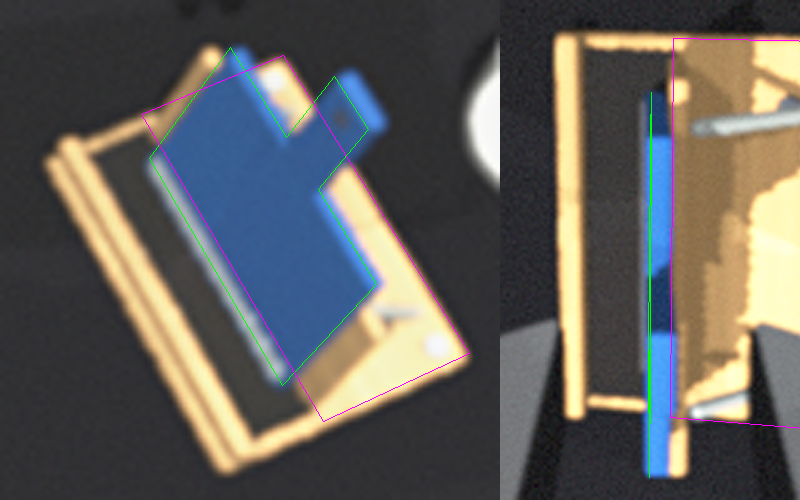

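```bash
python3 - <<'E'
from h import *
print(pose()[2]['clock'],pose()[2]['wrist_force']); print(robot.close_job())
E
```

```text
14.85 [0.51017833 0.00298143 0.129385  ]
the job is handed in; nothing more can be done
None
```

The blue panel now stands in the wooden rest, leaning back against its back plate. I let go of it and handed the job in at 14.9 s, with the gripper well clear.

- **How it went:** Blue was the rear panel of the stack. I gripped its tab, drew it up along its 12° lean and carried it over to the rest. I lowered it until it touched the mat, pushed it back until it touched the plate, eased off and opened the fingers.
- **Blue panel, last pictures:** It is square to the rest and centred to about 1–2 mm. Its foot looks about 1.5–2 mm forward of fully flush, so it leans roughly 1° more than the plate, with its upper part resting on it. I backed the gripper off 1.5 mm just before opening, which probably caused this.
- **Red and yellow panels:** Both still lean in the rack. They tipped back slightly into the space blue left.
- **Disagreement between cameras:** The cameras differed by about 2–4 mm on where things were. I relied mainly on the wrist camera and on feeling contact.
- **Forces:** The highest wrist force I read was about 20 N, during the placing.

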